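# Take the dial lock off the sample safe and present it

## Robot

A 6-joint arm with a two-finger parallel gripper is mounted at the origin on a cart in front of the work surface, level with it; the furniture and walls round the work are solid. World frame = base frame: x ahead of the robot, y to its left, z up, the work surface at z = 0. Lengths are in m, angles in rad, forces in N, time in s.
With the tool pointing down it reaches from about 0.3 to 0.775 m from the base axis. Payload 14.6 kg.
Tool frame: the origin (TCP) lies at the very end of the fingers, on their centre line; the grasp point (between the pads) lies 19 mm behind it; z points along the fingers, y is the line along which they close (so a half turn about z gives the same grasp; the last joint's range is limited). The gripper opens to 94 mm and grips with 3 to 60 N. Pads are 16 mm wide; open, the fingers measure 119 mm over their backs; the gripper's body (75 mm by 177 mm) begins 78 mm behind the grasp point.
Start: joints at [1.268, 0.3, 1.521, -0, 1.321, -0.067], TCP at [0.128, 0.535, 0.205] pointing down, gripper open.
Joint ranges: [-3.03, 3.03], [-0.79, 2.21], [0.23, 2.52], [-1.04, 4.18], [0, 3.07], [-2.55, 2.55]. Speed limits (rad/s): [2.22, 2.22, 2.57, 3.14, 3.14, 3.14].

## Interface

Orientations are given as [roll, pitch, yaw] about the fixed x, y, z axes, in that order (R = Rz(yaw) Ry(pitch) Rx(roll)).
In Python, from station import ctrl gives the robot as it stands.
- The arm moves only by the shell command python3 -m pendant 'ROWS' [OPENING] [FORCE]. ROWS is JSON, a list of rows, each a list of 2 entries, a list of its own where there are three numbers: the shift along the world's x, y, z in cm, then the turn about the world's z in rad. A call has 1 to 20 rows; each row shifts and turns the commanded pose from where the row before left it; what a row does not reach is not made up. A row lasts 1/12 s, in which the tool goes at most 41.7 mm and 7.16 degrees, less where a joint would pass 70% of its speed; a pose out of reach is approached as far as the arm can. A call is refused whole if a number of a shift passes 4.17 or a number of a turn 0.125, either way. A call with a gripper value outside its range is refused whole. OPENING is the opening, from 0 (shut) to 1 (fully open), set as the call begins (- or left out, the last holds). The fingers move at their own pace and stop on an object; FORCE is the grip in N (left out, the last holds). Time passes only in rows, so rows that do not move let the fingers close. It gives the time, the measured TCP pose, the force, the opening and the grip force at its end, in the units of the state.
- ctrl.get_obs(): the state, without advancing time (a new reading comes with each control period).
- ctrl.camera(name): name is "scene" or "top"; returns a dict with "color" (420x560x3 uint8, red, green, blue), "intrinsics" (3x3 intrinsics, pixels), "k1" (the pictures are not rectified: a ray, as slopes to the right and down, at radius r is drawn at 1 + k1 r^2 times it, then the intrinsics apply), "camera_from_world" (4x4, takes a point from world to camera coordinates). Camera axes: x right, y down, z forward; pixel columns grow to the right and rows downward; lengths in m; the calibration is good to about 2 mm. A picture is of the moment at which its call begins. There is no depth.
- ctrl.hand_in(): hands the job in; it is judged then, once.
The state is a dict: "time_s": time; "qpos": joint angles; "joint_vel": joint speeds; "tau": joint torques, N m; "ee_pos": TCP position; "eef_rot": TCP orientation; "force": force on the tool from outside, world axes, zero at the start; "moment": the same for the moment, N m; "grip_width": finger opening in m; "grip_force": force on a finger pad.
Only numpy, scipy, OpenCV 4.12 (cv2) and the standard library are available. Lean on these libraries where they do the work, as an engineer would, in place of code of your own. Each camera call takes 0.05 s, during which the arm holds its last target. There are 200 camera calls.

## Task

Unlock the sample safe: turn the dial of its lock, feeling the clicks, until the pointed end of the dial's bar stands at the raised index rib on the lock, then pull the shackle fully up, open. Take the opened lock off the safe's hasp and present it: finish while still holding it in the gripper, still and about level, at least 10 cm above the worktop and clear of the safe. Do not disturb the vial, the cup and the dish standing nearby.

Things in the scene. Friction and masses are not known exactly. Their poses are not given: they have to be found in the camera images.
- safe: flat grey steel case 114 x 174 x 70 mm (a wire handle on its lid reaches 81 mm), fixed on the worktop. Origin on the worktop straight below the centre of the hasp hole; x points from the hole into the case, whose front face stands at x = 22 mm (rim of the lid 20 mm); z up
- lug_hole (a point): centre of the hasp hole, on top of the two hasp lugs that lie one on the other and stick out level from the case's front to x = -13 mm: 30 mm wide, from 45 to 53 mm above the worktop, round hole of 15 mm through both. Axes as the safe's. The lock's end is 5 mm under the lugs: once open, the lock must go about 40 mm along its own -x (or as far sideways) before it can be lifted
- lock_mid (a point): centre of the lock's body, a loose steel bar standing before the safe: 141 mm long (x) x 48 x 40 mm high, 0.45 kg in all, balancing at about x = +20 mm. x points from the dial's end to the shackle's end, z up. Toe leg of the shackle at x = +56 mm, through the lugs; heel leg at +16 mm, stays in the body; dial axis at -44 mm; white index rib on the top at -15 mm, between dial and heel leg
- dial_bar (a point): centre of the dial's upright black finger bar, 34 mm long, 10 mm thick, 22 mm high (from 45 to 67 mm above the underside of the lock), on a round skirt of 40 mm diameter, 5 mm high; on the dial's axis. x points along the bar to its pointed end, which has a white line on top; z up
- dial (a joint): angle of the dial: 0 with the pointed end at the index rib (towards the shackle), growing counterclockwise from above; it turns from -0.7 to 2.0 rad. It clicks into a notch every 0.524 rad (0 is one): a spring draws it the last 0.2 rad into the notch, about 0.07 N m turns it over to the next. The shackle is free only within 0.1 rad of 0
- cross_bar (a point): centre of the shackle's level cross bar: round, 9 mm thick, 24 mm straight along x (x as the lock's), its axis 90 mm above the underside of the lock when shut; the legs at its ends are 40 mm apart
- shackle (a joint): how far the shackle is drawn up: 0 shut, 0.030 m fully open (stop; the lock then hangs on it); with the dial wrong it stops at 0.002. About 2 N draws it, less than the lock weighs. From 0.026 the toe leg is clear above the lugs while the lock stands on the worktop; when the shackle is lifted by over 0.035 the lock strikes the lugs from below
- vial: small glass vial with black cap, 23 mm wide, 52 mm high, standing loose beside the work; origin at the centre of its foot
- cup: sample cup 58 mm wide, 71 mm high, standing loose beside the work; origin at the centre of its foot
- dish: open petri dish 60 mm wide, 10 mm high, loose beside the work; origin at the centre of its underside

How it is judged:
On the way, in this order (a step that is already met when the one before it is completed fails the run):
1. the dial stands in its opening notch while the shackle is still shut (value of joint dial between -0.12 and 0.12 rad and value of joint shackle below 0.004 m), for 0.2 s.
2. the shackle is pulled open (value of joint shackle above 0.026 m), for 0.1 s.
At the end, for the whole second after the job is handed in: the gripper holds the lock (over 1 N between fingers and lock) with its shackle open (over 24 mm), the middle of its body over 100 mm above the worktop, leaning less than 0.5 rad, moving slower than 50 mm/s, and not touching the safe (value of joint shackle above 0.024 m and height (world z) of lock_mid above 0.1 m and angle between lock_mid's own z axis and vertical below 0.5 rad and linear speed of lock below 0.05 m/s and contact force between lock and the fingers above 1 N and contact force between lock and safe below 0.1 N); the arm keeps its last pose, push and grip.
It fails at once if the vial is pushed more than 30 mm or tipped (distance of vial from where it was at the start of the episode above 0.03 m or angle between vial's own z axis and vertical above 0.5 rad).
It fails at once if the cup is pushed more than 30 mm or tipped (distance of cup from where it was at the start of the episode above 0.03 m or angle between cup's own z axis and vertical above 0.5 rad).
It fails at once if the dish is pushed more than 30 mm or tipped (distance of dish from where it was at the start of the episode above 0.03 m or angle between dish's own z axis and vertical above 0.5 rad).
It also fails if it takes over 51 s, if anything falls off the work surface, if the arm or the gripper's body presses on something with over 40 N, if the wrist force passes 120 N, or if a joint passes its speed limit or range.

## Working session

There is one attempt and no reset: what is moved stays moved. The work goes in short steps, Python scripts to look and compute and a shell command to move; the robot and the scene stay as the last step left them, time stands still between calls to the robot, and variables do not carry over. Pictures are saved under pics/ and viewed, at most 10 in all, crops included, and the job is handed in when it is done.

```bash
mkdir -p pics
cat > h.py <<'E'
import numpy as np, cv2, pickle
from station import ctrl
def snap(name,out):
    c=ctrl.camera(name); cv2.imwrite(f'pics/{out}.png',c['color'][:,:,::-1]); pickle.dump(c,open(f'pics/{out}.pkl','wb')); return c
def load(o): return pickle.load(open(f'pics/{o}.pkl','rb'))
def ray(c,u,v):
    K=np.array(c['intrinsics']); d=np.array([(u-K[0,2])/K[0,0],(v-K[1,2])/K[1,1]]); s=d.copy()
    for _ in range(30): s=d/(1+c['k1']*(s@s))
    T=np.array(c['camera_from_world']); R=T[:3,:3]; return -R.T@T[:3,3], R.T@np.array([*s,1])
def at(c,u,v,z):
    o,d=ray(c,u,v); return (o+d*(z-o[2])/d[2])[:3]
def proj(c,p):
    T=np.array(c['camera_from_world']); q=T[:3,:3]@np.array(p)+T[:3,3]; s=q[:2]/q[2]; s=s*(1+c['k1']*(s@s)); K=np.array(c['intrinsics']); return np.array([K[0,0]*s[0]+K[0,2],K[1,1]*s[1]+K[1,2]])
E
python3 - <<'E'
from h import *
for n in('scene','top'):
    c=snap(n,n+'0'); print(n,ray(c,280,210),c['intrinsics'][0][0])
print(ctrl.get_obs())
E
```

```text
scene (array([ 0.11388995, -0.3665142 ,  0.78773459]), array([ 0.4327745 ,  0.49742507, -0.75185132])) 526.8713552360128
top (array([0.44384228, 0.09490967, 1.13197162]), array([ 0.06773209,  0.01689366, -0.99768166])) 509.6663476922358
{'time_s': 0.1, 'qpos': array([ 1.26840215e+00,  3.00430879e-01,  1.52152944e+00, -1.46553750e-05,
        1.32066275e+00, -6.65756547e-02]), 'joint_vel': array([-4.92988044e-05, -6.24758871e-04, -2.15110718e-03,  1.02622115e-03,
       -1.61798621e-03,  1.28416320e-03]), 'tau': array([ 1.25610241e-03, -5.32648838e+01, -3.53285909e+01,  7.09965988e-02,
        2.34872400e-02, -7.58294777e-05]), 'ee_pos': array([0.12842604, 0.53455842, 0.20493023]), 'eef_rot': array([-3.14056357e+00, -5.43859163e-05,  2.90577774e+00]), 'force': array([ 0.21128334, -0.05488822,  0.00850858]), 'moment': array([-0.02423421,  0.02334722, -0.01033442]), 'grip_force': 0.0, 'grip_width': 0.0940069893198446}
```

View pics/top0.png

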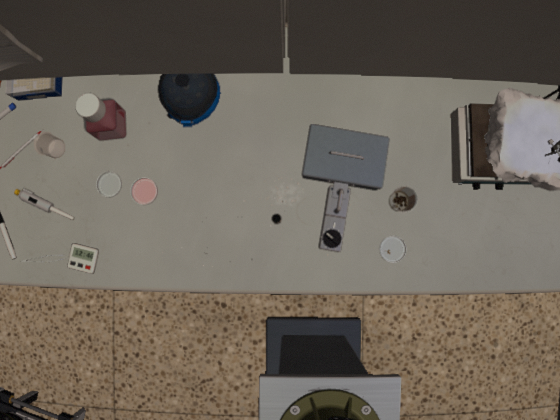

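View pics/scene0.png

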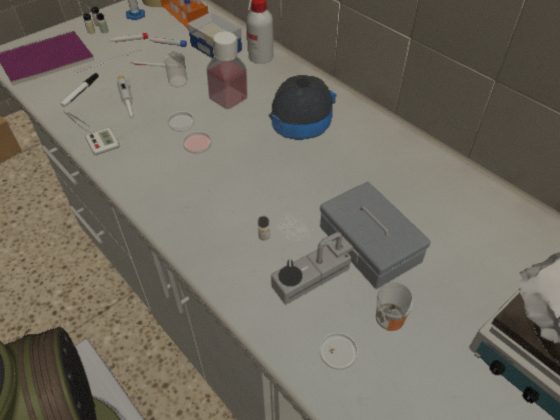

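The lock lies at about (335,215) in the top view with its dial at (332,238). The vial is at (277,218), the cup at (402,199) and the dish at (392,249). I'll zoom in next.

Run:
```python
from h import *
a=load('top0')['color'][165:260,265:425,::-1]; b=load('scene0')['color'][220:320,255:415,::-1]
a=cv2.resize(a,(640,380),interpolation=cv2.INTER_CUBIC)[:300] if 0 else cv2.resize(a,(480,285),interpolation=3)
b=cv2.resize(b,(480,300),interpolation=3)
# big crop of lock in both
c=load('top0')['color'][178:258,310:360,::-1]; d=load('scene0')['color'][228:304,265:361,::-1]
c=cv2.resize(c,None,fx=7,fy=7,interpolation=3); d=cv2.resize(d,None,fx=4.5,fy=4.5,interpolation=3)
o=np.zeros((600,800,3),np.uint8); o[:560,:350]=c; o[:d.shape[0],360:360+d.shape[1]]=d
cv2.imwrite('pics/crop1.png',o)
```

```text
(no output)
```

View pics/crop1.png

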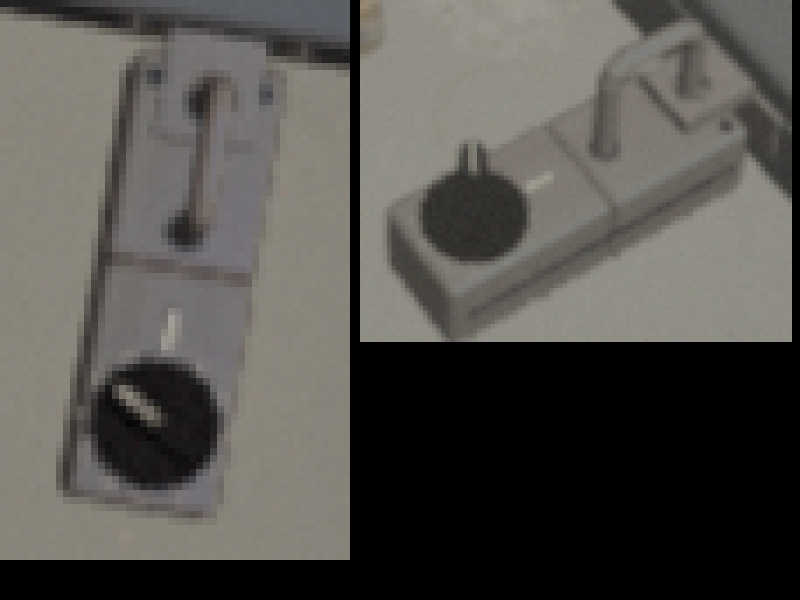

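In the top crop, the lock's top face has corners near (130,62), (280,75), (215,513) and (75,487). The rib is at (172,330). The dial skirt is centred at (157,423), and the white line runs from (118,388) to (155,415), so the dial is turned about 1 rad counterclockwise. Next I convert these to world positions.

Run:
```python
from h import *
c=load('top0')
def P(x,y,z): return at(c,(x+.5)/7-.5+310,(y+.5)/7-.5+178,z)
for n,x,y,z in [('tl',130,62,.04),('tr',282,75,.04),('br',215,515,.04),('bl',80,487,.04),('rib',172,330,.041),('rib0',169,349,.041),('rib1',176,310,.041),('skirt',157,423,.045),('l_out',118,388,.067),('l_in',157,418,.067),('heel',185,233,.04),('cb_heel',205,235,.09),('cb_toe',215,85,.09)]:
    print(n,P(x,y,z).round(4))
for n,u,v,z in [('vial',276.5,218,.052),('cup',402,199,.04),('dish',392.5,249,.01)]: print(n,at(c,u,v,z).round(3))
# fit lock pose by top view: yaw guess
rib=P(172,330,.041); sk=P(157,423,.045); heel=P(185,233,.04)
d=heel-sk; print('yaw',np.arctan2(d[1],d[0]),np.linalg.norm(d[:2]))
d=P(215,85,.09)-P(205,235,.09); print('yaw cb',np.arctan2(d[1],d[0]))
# predict in both views
yaw=np.arctan2(*(heel-sk)[[1,0]]); X=np.array([np.cos(yaw),np.sin(yaw),0]);Y=np.array([-X[1],X[0],0])
m=(sk+44*X*1e-3+heel-16*X*1e-3+rib+.015*X)/3; m[2]=0; print('mid',m)
s=load('scene0'); im=s['color'][:,:,::-1].copy(); im=cv2.resize(im[228:304,265:361],None,fx=5,fy=5,interpolation=3)
t=cv2.resize(c['color'][178:258,310:360,::-1],None,fx=7,fy=7,interpolation=3)
for lx,ly,z in [(-70.5,-24,40),(-70.5,24,40),(70.5,-24,40),(70.5,24,40),(-15,0,41),(-44,0,45),(16,0,40),(36-12,0,90),(48,0,90),(-70.5,-24,0)]:
    p=m+X*lx/1e3+Y*ly/1e3+np.array([0,0,z/1e3])
    q=(proj(s,p)-[265,228]+.5)*5-.5; cv2.circle(im,tuple(int(round(a)) for a in q),3,(0,255,0),1)
    q=(proj(c,p)-[310,178]+.5)*7-.5; cv2.circle(t,tuple(int(round(a)) for a in q),3,(0,255,0),1)
o=np.zeros((560,850,3),np.uint8); o[:,:350]=t; o[:380,360:840]=im; cv2.imwrite('pics/fit.png',o[:, :800])
```

```text
tl [0.57   0.0101 0.04  ]
tr [ 0.5666 -0.0369  0.04  ]
br [ 0.431  -0.0167  0.04  ]
bl [0.4392 0.0248 0.04  ]
rib [ 0.4875 -0.0031  0.041 ]
rib0 [ 0.4817 -0.0022  0.041 ]
rib1 [ 0.4936 -0.0043  0.041 ]
skirt [0.4589 0.0017 0.045 ]
l_out [0.469  0.0153 0.067 ]
l_in [0.4601 0.0036 0.067 ]
heel [ 0.5174 -0.007   0.04  ]
cb_heel [ 0.5135 -0.0082  0.09  ]
cb_toe [ 0.5578 -0.0111  0.09  ]
vial [0.5   0.12  0.052]
cup [ 0.545 -0.151  0.04 ]
dish [ 0.436 -0.136  0.01 ]
yaw -0.148475517196251 0.05910578885938929
yaw cb -0.06400456057610537
mid [ 0.50212059 -0.00490885  0.        ]
```

View pics/fit.png

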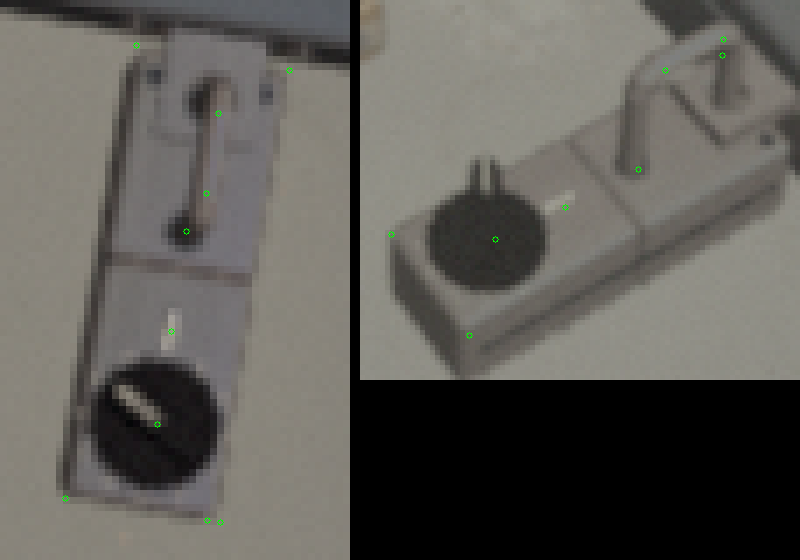

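The fit agrees in both views to about 2 mm. Lock yaw is -0.15 and the dial is at (0.459, 0.002). The bar's yaw is about 0.90, so the dial stands about two notches out (1.05 rad).

```bash
python3 -m pendant '[[[1.66,-2.67,0],-0.1],[[1.66,-2.67,0],-0.1],[[1.66,-2.67,0],-0.1],[[1.66,-2.67,0],-0.1],[[1.66,-2.67,0],-0.1],[[1.66,-2.67,0],-0.1],[[1.66,-2.67,0],-0.1],[[1.66,-2.67,0],-0.1],[[1.66,-2.67,0],-0.1],[[1.66,-2.67,0],-0.1],[[1.66,-2.67,0],-0.1],[[1.66,-2.67,0],-0.1],[[1.66,-2.67,0],-0.1],[[1.66,-2.67,0],-0.1],[[1.66,-2.67,0],-0.1],[[1.66,-2.67,0],-0.1],[[1.66,-2.67,0],-0.1],[[1.66,-2.67,0],-0.1],[[1.66,-2.67,0],-0.1],[[1.66,-2.67,0],-0.1]]' 0.4 20; python3 -m pendant '[[[0,0,-2],0],[[0,0,-2],0],[[0,0,0],0]]'
```

```text
time_s: 1.77
ee_pos: [0.4609, -0.0008, 0.2053]
eef_rot: [-3.141, 0.0, 0.901]
force: [-0.7, 0.4, 0.1]
grip_width: 0.0375
grip_force: 0.0
time_s: 2.02
ee_pos: [0.4589, 0.0004, 0.1621]
eef_rot: [-3.137, 0.003, 0.905]
force: [-0.5, 0.1, -0.6]
grip_width: 0.0376
grip_force: 0.0
```

```bash
python3 -m pendant '[[[0,0.04,-2],0],[[0,0.04,-2],0],[[0,0,-2],0],[[0,0,-2],0],[[0,0,-1.2],0],[[0,0,-1.2],0],[[0,0,-0.8],0],[[0,0,0],0],[[0,0,0],0]]'
```

```text
time_s: 2.77
ee_pos: [0.4607, 0.0017, 0.054]
eef_rot: [3.142, -0.0, 0.906]
force: [-1.1, -0.7, -0.0]
grip_width: 0.0377
grip_force: 0.0
```

```bash
python3 -m pendant '[[[-0.1,0,-0.4],0],[[0,0,0],0],[[0,0,0],0]]'; python3 -m pendant '[[[0,0,0],0],[[0,0,0],0],[[0,0,0],0],[[0,0,0],0],[[0,0,0],0],[[0,0,0],0]]' 0 20;  python3 -c "
from station import ctrl;o=ctrl.get_obs();print(o['force'],o['moment'],o['ee_pos'])"
```

```text
time_s: 3.02
ee_pos: [0.4596, 0.0016, 0.0498]
eef_rot: [3.141, -0.0, 0.906]
force: [-0.3, -0.5, 0.2]
grip_width: 0.0375
grip_force: 0.0
time_s: 3.52
ee_pos: [0.4591, 0.0017, 0.0494]
eef_rot: [-3.141, 0.0, 0.906]
force: [-3.8, 1.5, 4.0]
grip_width: 0.0101
grip_force: 20.0
[-3.76292817  1.51211318  3.98775425] [0.23283487 1.03290997 0.018697  ] [0.45910434 0.00169012 0.04943827]
```

Gripped the bar, with the width reading 10 mm. Now I turn it one notch at a time.

```bash
for i in 1 2; do python3 -m pendant '[[[0,0,0],-0.066],[[0,0,0],-0.066],[[0,0,0],-0.066],[[0,0,0],-0.066]]'; python3 -c "
from station import ctrl;o=ctrl.get_obs();print(o['moment'])"; python3 -m pendant '[[[0,0,0],-0.066],[[0,0,0],-0.066],[[0,0,0],-0.066],[[0,0,0],-0.066],[[0,0,0],0],[[0,0,0],0]]';python3 -c "
from station import ctrl;o=ctrl.get_obs();print(o['moment'])"; done
python3 - <<'E'
from h import *
c=snap('top','top1'); s=snap('scene','scene1')
c=c['color'][178:258,310:360,::-1]; d=s['color'][228:304,265:361,::-1]
c=cv2.resize(c,None,fx=7,fy=7,interpolation=3); d=cv2.resize(d,None,fx=4.5,fy=4.5,interpolation=3)
o=np.zeros((560,800,3),np.uint8); o[:,:350]=c; o[:d.shape[0],360:360+d.shape[1]]=d
cv2.imwrite('pics/crop2.png',o)
E
```

```text
time_s: 3.85
ee_pos: [0.4589, 0.0019, 0.0494]
eef_rot: [-3.14, 0.001, 0.639]
force: [-6.6, 3.6, 6.6]
grip_width: 0.01
grip_force: 20.0
[0.76259298 1.41117294 0.00216878]
time_s: 4.35
ee_pos: [0.4589, 0.0018, 0.0494]
eef_rot: [-3.141, 0.001, 0.377]
force: [-5.5, 2.7, 7.1]
grip_width: 0.0099
grip_force: 20.0
[0.57922301 1.33933351 0.01001174]
time_s: 4.68
ee_pos: [0.459, 0.0019, 0.0495]
eef_rot: [-3.141, 0.001, 0.111]
force: [-4.1, 2.9, 4.9]
grip_width: 0.0101
grip_force: 20.0
[0.72848745 1.13427046 0.03278442]
time_s: 5.18
ee_pos: [0.4592, 0.0019, 0.0495]
eef_rot: [-3.141, 0.001, -0.151]
force: [-4.3, 3.9, 4.8]
grip_width: 0.01
grip_force: 20.0
[ 0.62608174  1.05146816 -0.00673164]
```

```bash
python3 -m pendant '[[[0,0,0],0],[[0,0,0],0],[[0,0,0],0],[[0,0,0.5],0],[[0,0,2],0],[[0,0,3],0],[[0,0,3],0],[[0,1,3],0],[[0,3,0],0],[[0,4,0],0],[[0,4,0],0],[[0,4,0],0],[[0,2,0],0],[[0,0,0],0]]' 0.35
python3 - <<'E'
from h import *
c=snap('top','top2'); s=snap('scene','scene2')
c=c['color'][178:258,310:360,::-1]; d=s['color'][228:304,265:361,::-1]
c=cv2.resize(c,None,fx=7,fy=7,interpolation=3); d=cv2.resize(d,None,fx=4.5,fy=4.5,interpolation=3)
o=np.zeros((560,800,3),np.uint8); o[:,:350]=c; o[:d.shape[0],360:360+d.shape[1]]=d
cv2.imwrite('pics/crop2.png',o)
E
```

```text
time_s: 6.45
ee_pos: [0.4591, 0.1848, 0.1648]
eef_rot: [-3.141, -0.0, -0.147]
force: [-0.4, -0.0, -1.0]
grip_width: 0.0329
grip_force: 0.0
```

View pics/crop2.png

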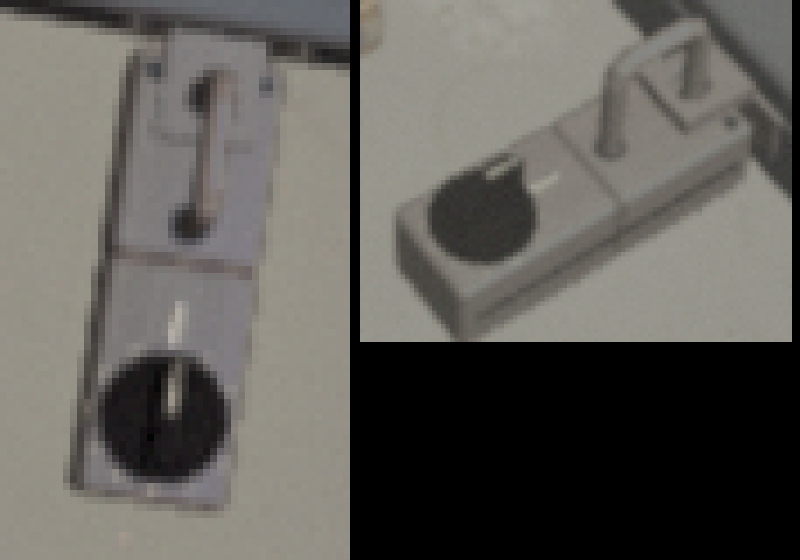

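Run:
```python
from h import *
for n,o,(lb,rb),f in [('top2',(310,178),((160,350,192,420),(160,292,195,350)),7),('scene2',(265,228),((120,150,160,187),(167,165,205,200)),4.5)]:
    c=load(n); g=c['color'].astype(float).max(2)
    for name,b,z in (('line',lb,.067),('rib',rb,.041)):
        x0,y0,x1,y1=[int(round(v/f)) for v in b]; x0+=o[0];x1+=o[0];y0+=o[1];y1+=o[1]
        p=g[y0:y1,x0:x1]; print(n,name); print(p.astype(int))
        t=np.percentile(p,25) if name=='line' else np.median(p)+8
        w=np.clip(p-(90 if name=='line' else t),0,None); ys,xs=np.mgrid[y0:y1,x0:x1]
        P=np.array([at(c,u,v,z)[:2] for u,v in zip(xs.ravel(),ys.ravel())]); w=w.ravel()
        m=(w[:,None]*P).sum(0)/w.sum(); C=((P-m).T*w)@(P-m); e=np.linalg.eigh(C)[1][:,1]; e*=np.sign(e[0]); print(m.round(4),np.arctan2(e[1],e[0]).round(3))
```

```text
top2 line
[[ 89  87  92 100]
 [ 36  50  79  67]
 [ 20  66  97  62]
 [ 31  86  93  55]
 [ 45 118  94  48]
 [ 47 135 103  50]
 [ 55 154 107  45]
 [ 67 153  99  36]
 [ 66 122  79  31]
 [ 46  77  55  26]]
[ 0.4677 -0.0011] -0.172
top2 rib
[[126 127 130 129 128]
 [125 128 160 142 128]
 [125 132 173 150 128]
 [128 147 175 147 127]
 [129 165 169 143 129]
 [132 177 164 135 127]
 [124 175 157 133 127]
 [119 147 138 128 126]]
[ 0.4892 -0.0043] -0.228
scene2 line
[[153 150 148 142 130 126 125 128 131]
 [147 141 130 116 101  95 106 115 124]
 [127 113 103  88  82  89 116 123 108]
 [108  89  82  93 114 123 117 113  86]
 [ 86  89 116 131 130 115  83  70  69]
 [ 79 118 133 123 102  78  60  56  63]
 [ 72 102 107  83  64  53  53  54  68]
 [ 56  66  63  56  56  50  51  52  63]
 [ 55  54  51  55  53  51  50  54  59]]
[0.4703 0.0052] -0.448
scene2 rib
[[128 132 130 133 132 133 133 134 133]
 [128 132 133 131 128 136 145 139 132]
 [128 134 133 138 144 154 154 138 133]
 [130 140 147 153 158 152 143 135 135]
 [132 158 160 155 147 139 134 131 133]
 [112 141 148 141 134 134 132 131 133]
 [ 78 112 133 134 133 133 131 130 131]]
[ 0.4883 -0.0012] -0.162
```

The line now points along the rib, so the dial is in notch 0. Next I go to the cross bar.

```bash
python3 -m pendant '[[[1.5,-2,0],0],[[1.5,-3,0],0],[[1.5,-3,0],0],[[1.5,-3,0],0],[[1,-3,0],0],[[0.8,-3,0],0],[[0,-2.5,0],0],[[0,0,0],0],[[0,0,-1.5],0],[[0,0,-1.5],0],[[0,0,-1.5],0],[[0,0,0],0],[[0,0,0],0]]'
python3 - <<'E'
from h import *
c=snap('top','top3'); s=snap('scene','scene3')
d=cv2.resize(s['color'][170:310,255:415,::-1],None,fx=4,fy=4,interpolation=3)
cv2.imwrite('pics/crop3.png',d)
E
```

```text
time_s: 7.63
ee_pos: [0.5371, -0.0138, 0.1195]
eef_rot: [3.142, 0.001, -0.151]
force: [0.6, -0.1, 0.7]
grip_width: 0.0331
grip_force: 0.0
```

View pics/crop3.png

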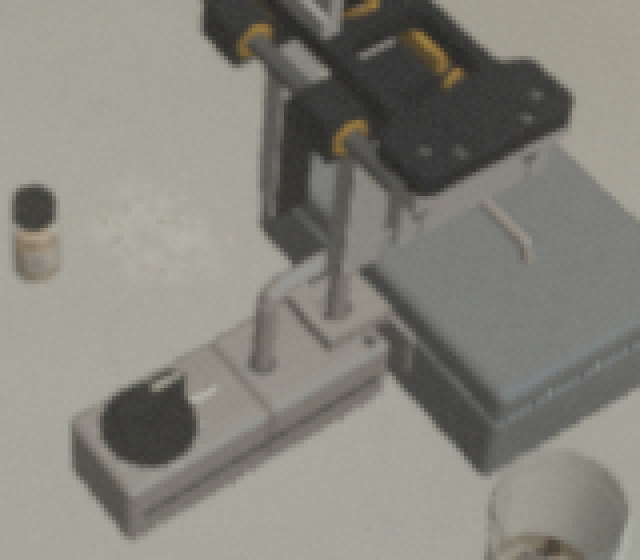

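The fingers straddle the cross bar and are aligned with the lock. I lower and grip.

```bash
python3 -m pendant '[[[0,0.3,-1.2],0],[[0,0,-1.2],0],[[0,0,-1.2],0],[[0,0,-1.2],0],[[0,0,0],0],[[0,0,0],0]]'; python3 -m pendant '[[[0,0,0],0],[[0,0,0],0],[[0,0,0],0],[[0,0,0],0],[[0,0,0],0],[[0,0,0],0]]' 0 50
```

```text
time_s: 8.23
ee_pos: [0.5375, -0.0105, 0.0717]
eef_rot: [-3.142, 0.0, -0.15]
force: [1.0, 0.5, 0.1]
grip_width: 0.0328
grip_force: 0.0
time_s: 8.73
ee_pos: [0.5378, -0.0104, 0.0719]
eef_rot: [-3.141, -0.001, -0.15]
force: [-0.8, 1.8, 3.8]
grip_width: 0.0075
grip_force: 50.0
```

```bash
python3 -m pendant '[[[0,0,0.3],0],[[0,0,0.3],0],[[0,0,0],0]]';  python3 -m pendant '[[[0,0,0.2],0],[[0,0,0.2],0],[[0,0,0],0]]'
```

```text
time_s: 8.98
ee_pos: [0.5375, -0.0104, 0.078]
eef_rot: [-3.142, -0.0, -0.15]
force: [0.2, -0.2, -0.7]
grip_width: 0.0074
grip_force: 50.0
time_s: 9.23
ee_pos: [0.5375, -0.0104, 0.0818]
eef_rot: [3.142, -0.0, -0.15]
force: [0.4, 0.2, 0.9]
grip_width: 0.0073
grip_force: 50.0
```

Run:
```python
from h import *
s=snap('scene','scene4')
d=cv2.resize(s['color'][200:310,260:390,::-1],None,fx=5,fy=5,interpolation=3)
cv2.imwrite('pics/crop4.png',d)
```

```text
(no output)
```

View pics/crop4.png

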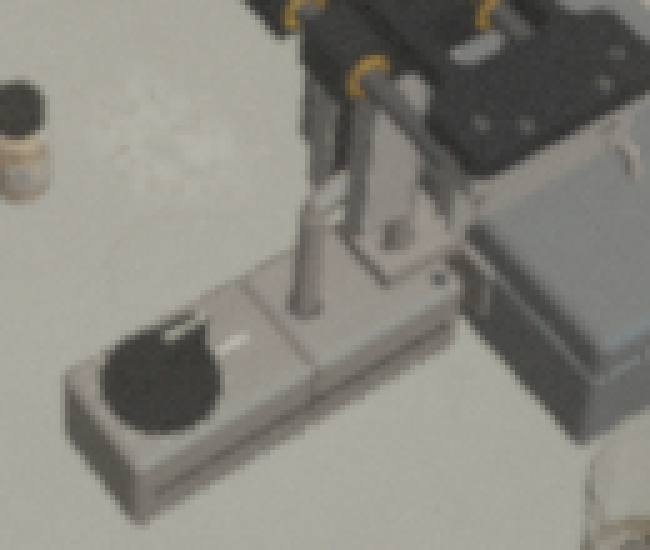

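The heel leg is longer, so the shackle is rising with the gripper and the dial is right. I continue up to about 30 mm.

```bash
python3 -m pendant '[[[0,0,0.4],0],[[0,0,0.4],0],[[0,0,0.4],0],[[0,0,0.4],0],[[0,0,0.2],0],[[0,0,0],0],[[0,0,0],0]]';  python3 -m pendant '[[[0,0,0.15],0],[[0,0,0],0],[[0,0,0],0]]';  python3 -m pendant '[[[0,0,0.1],0],[[0,0,0],0],[[0,0,0],0]]'
```

```text
time_s: 9.87
ee_pos: [0.5375, -0.0104, 0.0996]
eef_rot: [-3.142, -0.0, -0.15]
force: [-0.9, 0.3, -0.3]
grip_width: 0.0076
grip_force: 50.0
time_s: 10.12
ee_pos: [0.5375, -0.0104, 0.1009]
eef_rot: [-3.142, 0.0, -0.15]
force: [-0.3, 0.8, -0.7]
grip_width: 0.0076
grip_force: 50.0
time_s: 10.37
ee_pos: [0.5375, -0.0105, 0.1018]
eef_rot: [3.142, -0.0, -0.15]
force: [0.5, -0.3, -3.2]
grip_width: 0.0076
grip_force: 50.0
```

Force of -3 N at 30 mm means the stop is reached. Now I slide it out along the lock's -x.

```bash
python3 -m pendant '[[[0,0,0.1],0],[[0,0,0],0],[[-0.3,0.05,0],0],[[-0.5,0.07,0],0],[[-0.5,0.08,0],0],[[-0.5,0.08,0],0]]';  python3 -m pendant '[[[-0.7,0.1,0],0],[[-0.7,0.1,0],0],[[-0.7,0.1,0],0],[[-0.7,0.1,0],0],[[-0.7,0.1,0],0],[[-0.5,0.07,0],0],[[0,0,0],0],[[0,0,0],0]]'
python3 - <<'E'
from h import *
s=snap('scene','scene5')
d=cv2.resize(s['color'][190:320,240:400,::-1],None,fx=4,fy=4,interpolation=3)
cv2.imwrite('pics/crop5.png',d)
E
```

```text
time_s: 10.87
ee_pos: [0.5187, -0.0075, 0.1028]
eef_rot: [-3.142, 0.0, -0.15]
force: [-0.6, 0.5, -2.9]
grip_width: 0.0075
grip_force: 50.0
time_s: 11.53
ee_pos: [0.4795, -0.0019, 0.1031]
eef_rot: [-3.142, -0.0, -0.15]
force: [-0.1, -0.4, -4.1]
grip_width: 0.0074
grip_force: 50.0
```

View pics/crop5.png

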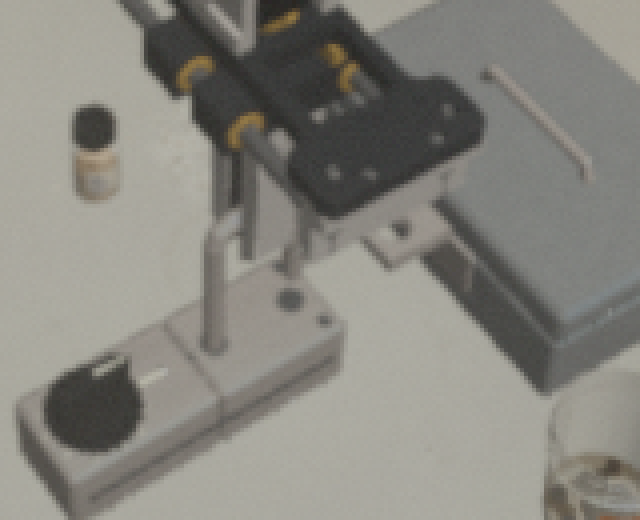

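The lock is off the hasp and open. I move back a little further, then lift.

```bash
python3 -m pendant '[[[-0.7,0.1,0.2],0],[[-0.7,0.1,0.4],0],[[-0.6,0.1,0.7],0],[[0,0,1],0],[[0,0,1],0],[[0,0,1],0],[[0,0,1],0],[[0,0,1],0],[[0,0,1],0],[[0,0,1],0],[[0,0,1],0],[[0,0,1],0],[[0,0,1],0],[[0,0,1],0],[[0,0,1],0],[[0,0,0.7],0],[[0,0,0.4],0],[[0,0,0.2],0],[[0,0,0],0],[[0,0,0],0]]' 0 60; python3 -m pendant '[[[0,0,0],0],[[0,0,0],0],[[0,0,0],0],[[0,0,0],0],[[0,0,0],0],[[0,0,0],0],[[0,0,0],0],[[0,0,0],0]]'
python3 - <<'E'
from h import *
s=snap('scene','scene6')
d=cv2.resize(s['color'][130:330,180:420,::-1],None,fx=2.5,fy=2.5,interpolation=3)
cv2.imwrite('pics/crop6.png',d)
E
```

```text
time_s: 13.25
ee_pos: [0.4594, 0.0011, 0.2486]
eef_rot: [3.142, 0.001, -0.15]
force: [-0.0, -0.2, -4.1]
grip_width: 0.007
grip_force: 60.0
time_s: 13.92
ee_pos: [0.4595, 0.0011, 0.2489]
eef_rot: [3.142, 0.0, -0.15]
force: [0.6, 0.8, -4.7]
grip_width: 0.0072
grip_force: 60.0
```

View pics/crop6.png

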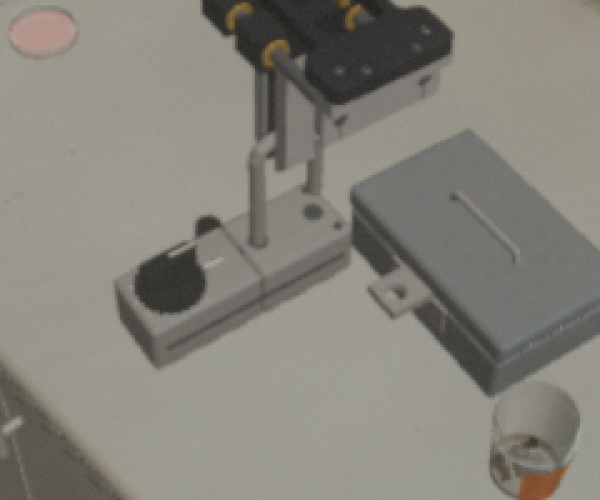

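The open lock hangs level, about 0.16 m up and clear of the safe, and is held still. I hand in.

```bash
python3 -c "
from station import ctrl;print(ctrl.hand_in())"
```

```text
the job is handed in; nothing more can be done
None
```

The lock is unlocked, off the hasp and handed in: held still and level in the gripper with its shackle open, about 16 cm above the worktop and clear of the safe. The station returned no verdict.

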